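# Set the depth stop of a reference probe in a dry-block heater

## Task

Take the temperature probe out of its stand and lower it into the narrow, orange-marked well of the heater with the blue block until it bottoms out; the block's face pushes the red stop collar up the rod as it goes down. Keep it pressed gently on the bottom for about two seconds so that the stop is set, then let go and leave it standing in the well, with the collar on the block. Do not disturb the two tubes, the bottle or the tape.

Things in the scene. Friction and masses are not known exactly. Their poses are not given: they have to be found in the camera images.
- probe: Loose probe, 0.10 to 0.16 kg, upright in the stand: steel rod 10 mm in diameter, 105 mm long, slightly chamfered tip, below a round black head 26 mm in diameter and 45 mm high with a yellow band; 150 mm in all. Origin at the centre of the tip, z up the rod. The tip is delicate: it must never press on the bottom of the well with more than 20 N.
- probe_tip (a point): Centre of the probe's lower end (same as the origin of the probe).
- probe_head (a point): Centre of the probe's black head, 128 mm above the tip: the place to grip, 26 mm wide from any side.
- collar (a joint): Position of the red stop collar (28 mm in diameter, 14 mm high) along the rod, 0 to 0.05 m, growing towards the head; its underside is 32 mm + this value above the tip. Starts at 0 to 8 mm. It grips the rod: pushing it along takes about 4 N, more than the probe's weight, so its resistance is felt before the tip meets the bottom.
- stop_face (a point): Centre of the collar's underside, on the rod's axis.
- stand: Fixed white block 70 x 70 x 36 mm with an upright bore of 11.5 mm, 30 mm deep, at its centre, in which the probe stands on its tip. Origin at the centre of its underside.
- blue_heater: Fixed heater: white case 130 x 120 x 30 mm, on it a blue block 100 x 100 x 80 mm, top 110 mm above the bench. Four upright wells: the narrow probe well (11.5 mm bore, 1.5 mm chamfer, two orange bars beside it) at x = -24, y = -24 mm from the origin, and three tube wells (14.5 mm) at the other +-24 mm corners. Origin: centre of the underside; dark display at -x. May stand left or right.
- blue_heater_mouth (a point): Centre of the mouth of the blue block's narrow probe well, at the height of the block's top; z axis up.
- well_floor: Rigid metal insert that closes the blue block's probe well; its upper face, the well's bottom, lies 42 to 68 mm below the mouth, set differently each time and not given by this reading: it must be felt. Origin at its fixed foot, 80 mm below the mouth on the well's axis; z axis up.
- bare_heater: The other heater, same shape, with a bare aluminium block: not to be used. Origin at the centre of its underside.
- tube_a: Capped tube, 13 mm in diameter, 90 mm long, red cap 16 mm wide, loose in the tube well at x = 24, y = -24 mm of the blue heater; its top stands 18 mm above the block. Origin at the centre of its lower end.
- tube_b: The same with a green cap, in the tube well at x = 24, y = 24 mm of the blue heater. Origin at the centre of its lower end.
- alcohol: Loose white bottle with a blue cap, 60 mm in diameter and 150 mm high, on the far side. Origin at the centre of its underside.
- tape: Loose roll of tan tape lying flat, 90 mm in diameter and 24 mm high. Origin at the centre of its underside.
There are look-alikes about, which are no part of the job. What is shaped like the stand but green or yellow is not meant.

How it is judged:
On the way, in this order (a step that is already met when the one before it is completed fails the run):
1. the probe is lifted out of its stand (height (world z) of probe_tip above 0.045 m and horizontal distance between probe_tip and stand above 0.03 m), for 0.1 s.
2. the probe's tip is pressed on the bottom of the blue block's probe well with 3 to 20 N for one second without a break, the collar resting on the block (contact force between probe and well_floor between 3 and 20 N and horizontal distance between probe_tip and blue_heater_mouth below 0.003 m and z of probe_tip in the frame of blue_heater_mouth below -0.038 m and angle between probe's own z axis and vertical below 0.07 rad and z of stop_face in the frame of blue_heater_mouth below 0.0025 m), for 1 s.
At the end, for the whole second after the job is handed in: the probe stands released and at rest in the blue block's probe well: tip resting on the bottom (at least 0.1 N) and within 3 mm of the well's axis, less than 4 degrees off upright, the underside of its collar within 2.5 mm of the block's top (horizontal distance between probe_tip and blue_heater_mouth below 0.003 m and z of probe_tip in the frame of blue_heater_mouth below -0.038 m and angle between probe's own z axis and vertical below 0.07 rad and contact force between probe and well_floor above 0.1 N and z of stop_face in the frame of blue_heater_mouth below 0.0025 m and linear speed of probe below 0.01 m/s and contact force between the fingers and probe below 0.1 N); the robot touches nothing.
It fails at once if the tip presses on the bottom of the well with more than 20 N (contact force between probe and well_floor above 20 N).
It fails at once if the red-capped tube is moved by more than 15 mm (distance of tube_a from where it was at the start of the episode above 0.015 m).
It fails at once if the green-capped tube is moved by more than 15 mm (distance of tube_b from where it was at the start of the episode above 0.015 m).
It fails at once if the bottle is moved by more than 15 mm (distance of alcohol from where it was at the start of the episode above 0.015 m).
It fails at once if the tape roll is moved by more than 15 mm (distance of tape from where it was at the start of the episode above 0.015 m).
It also fails if it takes over 54 s, if anything falls off the work surface, if the arm or the gripper's body presses on something with over 40 N, if the wrist force passes 120 N, or if a joint passes its speed limit or range.

## Robot

A 6-joint arm with a two-finger parallel gripper is mounted at the origin on the work surface. World frame = base frame: x ahead of the robot, y to its left, z up, the work surface at z = 0. Lengths are in m, angles in rad, forces in N, time in s.
With the tool pointing down it reaches from about 0.35 to 0.85 m from the base axis. Payload 8.1 kg.
Tool frame: the origin (TCP) lies at the centre of the arm's flange, where the gripper is bolted on; the fingertips stand 186 mm ahead of it and the grasp point (between the pads) lies 167 mm ahead of it; z points along the fingers, y is the line along which they close (so a half turn about z gives the same grasp; the last joint's range is limited). The gripper opens to 93 mm and grips with 3 to 60 N. Pads are 15 mm wide; open, the fingers measure 128 mm over their backs; the gripper's body (75 mm by 188 mm) begins 65 mm behind the grasp point.
Start: joints at [1.233, 0.13, 1.488, -0, 1.523, -0.085], TCP at [0.15, 0.581, 0.405] pointing down, gripper open.
Joint ranges: [-2.96, 2.96], [-0.89, 2.26], [0.02, 2.5], [-1.34, 4.48], [0, 2.73], [-2.66, 2.66]. Speed limits (rad/s): [2.39, 2.39, 2.79, 3.14, 3.14, 3.14].

## Interface

Orientations are given as a rotation vector (axis times angle).
In Python, from plant import read_state, read_camera, camera_params, robot gives the robot as it stands.
- The arm moves only by the tool carry_out, never from a script. Its argument "targets" is a list of rows, each an object of numbers: "hand": the opening in per cent of the stroke, from 0 (shut) to 100 (fully open); "x", "y", "z": the shift along the tool's x, y, z in m; "ax", "ay", "az": the turn, a rotation vector about the tool's x, y, z in rad. In form: [{"hand": .., "x": .., "y": .., "z": .., "ax": .., "ay": .., "az": ..}, ...]. A call has 1 to 8 rows; each row is the pose to reach, as a shift and turn from the pose commanded when the call began, along the tool's axes at that moment; what a row does not reach only later rows make up. A row lasts 1/8 s, in which the tool goes at most 62.5 mm and 10.7 degrees, less where a joint would pass 70% of its speed; a pose out of reach is approached as far as the arm can. A call with a gripper value outside its range is refused whole. The fingers move at their own pace and stop on an object; "newtons" is the grip in N (left out, the last holds). Time passes only in rows, so rows that repeat a pose let the fingers close. It gives the time, the measured TCP pose, the force, the opening and the grip force at its end, in the units of the state.
- read_state(): the state, without advancing time (a new reading comes with each control period).
- read_camera(name): name is "scene" or "top" or "wrist"; returns (picture, depth): 400x640x3 uint8, blue, green, red; 400x640 float32, m along the optical axis (not along the pixel's ray), 0 where there is no reading.
- camera_params(name): a dict with "fx", "fy", "cx", "cy" (pixels), "k1" (the pictures are not rectified: a ray, as slopes to the right and down, at radius r is drawn at 1 + k1 r^2 times it, then the intrinsics apply), "position" and "rotation" of the camera in the world. Camera axes: x right, y up, looking along -z (the intrinsics and any distortion apply to the point x, -y, -z); pixel columns grow to the right and rows downward; lengths in m; the calibration is good to about 2 mm. A picture is of the moment at which its call begins: read the wrist's pose just before it. camera_params takes no time and is no camera call; for the wrist camera it gives the pose at the moment of the call.
- robot.close_job(): hands the job in; it is judged then, once.
The state is a dict: "t": time; "q": joint angles; "dq": joint speeds; "joint_torque": joint torques, N m; "tool_pos": TCP position; "orientation": TCP orientation; "force": force on the tool from outside, world axes, zero at the start; "wrist_torque": the same for the moment, N m; "opening": finger opening in m; "gripper_force": force on a finger pad.
Only numpy, scipy, OpenCV 4.12 (cv2) and the standard library are available. Lean on these libraries where they do the work, as an engineer would, in place of code of your own. Each camera call takes 0.05 s, during which the arm holds its last target. There are 200 camera calls.

## Working session

There is one attempt and no reset: what is moved stays moved. The work goes in short steps, Python scripts to look and compute and a tool call to move; the robot and the scene stay as the last step left them, time stands still between calls to the robot, and variables do not carry over. Pictures are saved under pics/ and viewed, at most 10 in all, crops included, and the job is handed in when it is done.

Besides the shell and the picture viewer there is one more tool, called after "Request:" in YAML: its name, and indented under it one key for each argument. carry_out: Moves the arm, as the interface text tells. Its arguments: {"type":"object","properties":{"targets":{"type":"array","items":{"type":"object","properties":{"hand":{"type":"number"},"x":{"type":"number"},"y":{"type":"number"},"z":{"type":"number"},"ax":{"type":"number"},"ay":{"type":"number"},"az":{"type":"number"}}}},"newtons":{"type":"number"}},"required":["targets"]}

```bash
mkdir -p pics; ls
cat > h.py <<'E'
import numpy as np, cv2
from plant import read_state, read_camera, camera_params, robot
def snap(n,f):
    p=camera_params(n); im,d=read_camera(n); cv2.imwrite(f'pics/{f}.png',im); np.savez(f'{f}.npz',im=im,d=d,**{k:np.array(v) for k,v in p.items()}); return im,d,p
def load(f): 
    z=np.load(f'{f}.npz'); return z['im'],z['d'],z
def cloud(d,p):
    K=np.array([[p['fx'],0,p['cx']],[0,p['fy'],p['cy']],[0,0,1]],float)
    v,u=np.mgrid[:d.shape[0],:d.shape[1]]
    uv=np.stack([u,v],-1).reshape(-1,1,2).astype(np.float64)
    n=cv2.undistortPointsIter(uv,K,np.array([float(p['k1']),0,0,0]),None,None,(3,50,1e-9)).reshape(d.shape+(2,))
    c=np.stack([n[...,0]*d,-n[...,1]*d,-d],-1)
    R=np.array(p['rotation']); 
    if R.shape==(3,): R=cv2.Rodrigues(R)[0]
    return c@R.T+np.array(p['position'])
E
python3 - <<'E'
from h import *
print(read_state())
for n in('top','scene'):
    im,d,p=snap(n,n); print(n,p)
E
```

```text
pics
{'t': 0.0, 'q': array([ 1.23255899e+00,  1.31180022e-01,  1.48927072e+00, -2.37035714e-05,
        1.52300864e+00, -8.54089448e-02]), 'dq': array([ 0.00064419, -0.00053532, -0.00114907,  0.00018335,  0.00068705,
        0.00080748]), 'joint_torque': array([-8.71763461e-07, -5.59813285e+01, -4.91774011e+01,  7.68032460e-02,
        3.52763711e-02, -1.29236601e-04]), 'tool_pos': array([0.1499981 , 0.58071254, 0.40368058]), 'orientation': array([-3.96036462e-01, -3.11615643e+00,  2.87418987e-03]), 'force': array([0.49426926, 0.29798457, 0.38809644]), 'wrist_torque': array([ 0.03158954,  0.01810512, -0.02488716]), 'gripper_force': 0.0, 'opening': 0.09300433380598461}
top {'fx': 489.35130957876873, 'fy': 489.35130957876873, 'cx': 318.44041031446767, 'cy': 207.4567254202916, 'k1': -0.15254567213581247, 'position': array([0.40548601, 0.01062187, 1.26733981]), 'rotation': array([ 0.05396329, -0.07346932, -1.55752327])}
scene {'fx': 402.90712345617857, 'fy': 402.90712345617857, 'cx': 320.07541966477964, 'cy': 199.43694748340968, 'k1': 0.007039689785841382, 'position': array([1.23166087, 0.21358681, 0.84969753]), 'rotation': array([0.54786594, 0.73433991, 1.7358286 ])}
```

View pics/top.png

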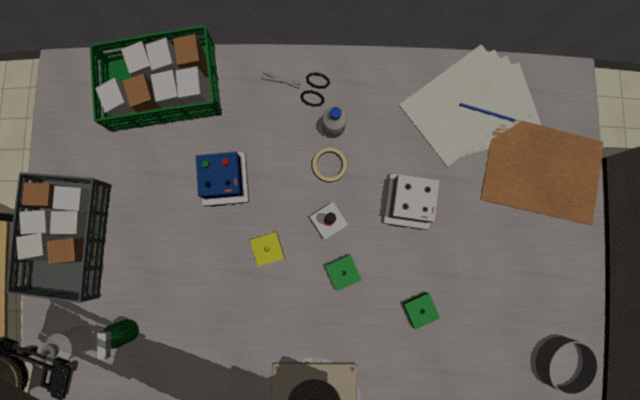

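View pics/scene.png

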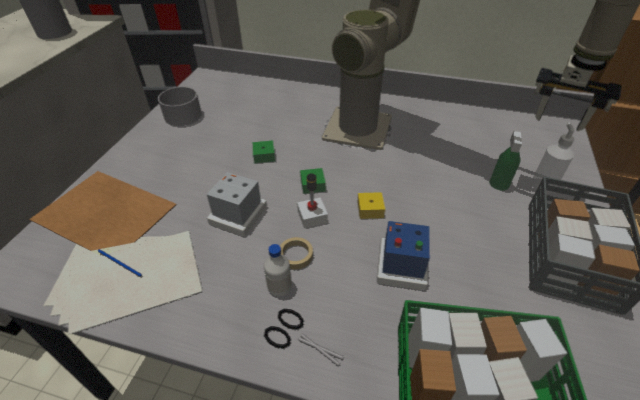

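Top view: blue heater at about (220,175), with the red and green tubes on its far side and the orange-marked well near (235,183). The probe stands in the white stand at (328,220). Next I measure from depth.

```bash
cat > m.py <<'E'
from h import *
im,d,p=load('top'); P=cloud(d,p)
v,u=np.mgrid[:400,:640]
def reg(c0,c1,r0,r1,z0,z1): return (u>=c0)&(u<=c1)&(v>=r0)&(v<=r1)&(P[...,2]>z0)&(P[...,2]<z1)&(d>0)
m=reg(180,260,140,215,.10,.12); q=P[m]
print('block',len(q),q.mean(0),cv2.minAreaRect(q[:,:2].astype(np.float32)))
m=reg(300,360,195,245,.135,.18); q=P[m]
print('head',len(q),q.mean(0),np.median(q[:,2]),cv2.minAreaRect(q[:,:2].astype(np.float32)))
m=reg(300,360,195,245,.025,.045); q=P[m]
print('stand',len(q),q.mean(0),np.median(q[:,2]),cv2.minAreaRect(q[:,:2].astype(np.float32)))
hsv=cv2.cvtColor(im,cv2.COLOR_BGR2HSV)
m=reg(180,260,140,215,.09,.2)&(hsv[...,2]<45); n,l,s,c=cv2.connectedComponentsWithStats(m.astype(np.uint8))
for i in range(1,n): print('dark',s[i],P[l==i].mean(0)) if s[i][4]>3 else 0
m=reg(180,260,140,215,.09,.2)&(hsv[...,0]>5)&(hsv[...,0]<25)&(hsv[...,1]>120)&(hsv[...,2]>90)
n,l,s,c=cv2.connectedComponentsWithStats(m.astype(np.uint8))
for i in range(1,n): print('orange',s[i],P[l==i].mean(0))
cv2.imwrite('pics/c1.png',cv2.resize(im[140:240,180:360],None,fx=4,fy=4,interpolation=cv2.INTER_CUBIC))
E
python3 m.py
```

```text
block 1624 [0.57720116 0.24092229 0.11056207] ((0.5792667269706726, 0.24195419251918793), (0.1018994003534317, 0.1006157323718071), 5.615458011627197)
head 104 [ 0.47310044 -0.02940167  0.15563305] 0.15604808643024703 ((0.473725825548172, -0.029301244765520096), (0.02280404604971409, 0.025267288088798523), 89.86143493652344)
stand 639 [ 0.47259882 -0.029334    0.03645222] 0.036471259052889726 ((0.4735727310180664, -0.029848121106624603), (0.06979254633188248, 0.06996722519397736), 33.106910705566406)
dark [205 165   4   3   5] [0.59534613 0.26628557 0.11043924]
dark [206 182   4   5   8] [0.55612989 0.2678811  0.09569619]
dark [237 193   4   1   4] [0.53378032 0.19028471 0.09338608]
dark [214 195   5   1   5] [0.5283345  0.24517543 0.09282833]
dark [225 194   4   1   4] [0.53092675 0.21932667 0.09413475]
dark [202 196   5   1   5] [0.52534237 0.27408384 0.09495144]
orange [235 179   1   6   6] [0.55939055 0.19677211 0.11090004]
orange [225 190   6   2   8] [0.5383267  0.21569191 0.10930542]
```

View pics/c1.png

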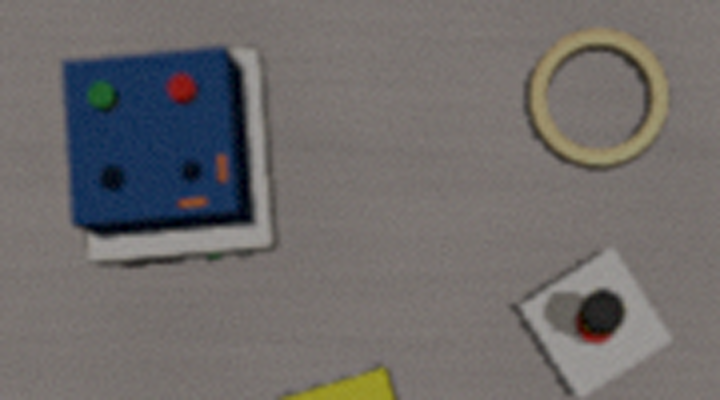

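Crop: the narrow well is at about crop (192,171), beside the two orange bars, and the tubes are on the far side as expected. Next I work out the move to a wrist view over the heater.

```bash
cat >> h.py <<'E'
def shift(tgt,R0=None,yaw=None):
    s=read_state(); R=cv2.Rodrigues(np.array(s['orientation']))[0]
    print('t %.2f'%s['t'],'pos',s['tool_pos'].round(4),'F',s['force'].round(2),'z',R[:,2].round(4),'y',R[:,1].round(3))
    print('shift tool',(R.T@(np.array(tgt)-s['tool_pos'])).round(4)); return s,R
E
python3 - <<'E'
from h import *
s,R=shift([.50,.216,.45])
p=camera_params('wrist'); C=cv2.Rodrigues(np.array(p['rotation']))[0]
print('cam off in tool',R.T@(p['position']-s['tool_pos']),'look in tool',R.T@-C[:,2], p['fx'])
E
```

```text
t 0.10 pos [0.15   0.5807 0.4038] F [0.82 0.36 0.15] z [-6.0e-04 -1.6e-03 -1.0e+00] y [ 0.25   0.968 -0.002]
shift tool [-0.4301 -0.2657 -0.0458]
cam off in tool [ 7.75505057e-02 -3.80317528e-05  2.14137038e-02] look in tool [-2.77957056e-01  3.50480935e-05  9.60593501e-01] 342.14724408497466
```

Request:
carry_out:
  targets:
    - {"x": -0.03, "y": -0.02, "z": -0.03, "hand": 100}
    - {"x": -0.085, "y": -0.05, "z": -0.03}
    - {"x": -0.14, "y": -0.08, "z": -0.03}
    - {"x": -0.195, "y": -0.11, "z": -0.03}
    - {"x": -0.25, "y": -0.14, "z": -0.03}
    - {"x": -0.305, "y": -0.17, "z": -0.03}
    - {"x": -0.36, "y": -0.2, "z": -0.03}
    - {"x": -0.41, "y": -0.23, "z": -0.03}

```text
schema error: expected keys hand, x, y, z, ax, ay, az
```

```bash
python3 -c "
from h import *
shift([.556,.216,.42])"
```

```text
t 0.10 pos [0.15   0.5807 0.4038] F [0.82 0.36 0.15] z [-6.0e-04 -1.6e-03 -1.0e+00] y [ 0.25   0.968 -0.002]
shift tool [-0.4844 -0.2516 -0.0159]
```

Request:
carry_out:
  targets:
    - {"x": -0.03, "y": -0.02, "z": -0.03, "hand": 100, "ax": 0, "ay": 0, "az": 0}
    - {"x": -0.085, "y": -0.05, "z": -0.03, "hand": 100, "ax": 0, "ay": 0, "az": 0}
    - {"x": -0.14, "y": -0.08, "z": -0.03, "hand": 100, "ax": 0, "ay": 0, "az": 0}
    - {"x": -0.195, "y": -0.11, "z": -0.03, "hand": 100, "ax": 0, "ay": 0, "az": 0}
    - {"x": -0.25, "y": -0.14, "z": -0.03, "hand": 100, "ax": 0, "ay": 0, "az": 0}
    - {"x": -0.305, "y": -0.17, "z": -0.03, "hand": 100, "ax": 0, "ay": 0, "az": 0}
    - {"x": -0.36, "y": -0.2, "z": -0.03, "hand": 100, "ax": 0, "ay": 0, "az": 0}
    - {"x": -0.415, "y": -0.23, "z": -0.03, "hand": 100, "ax": 0, "ay": 0, "az": 0}

```text
t: 1.1
tool_pos: [0.4947, 0.2535, 0.4344]
orientation: [-0.396, -3.116, 0.0]
force: [0.8, 0.8, 0.5]
opening: 0.0929
gripper_force: 0.0
```

```bash
python3 -c "
from h import *
shift([.556,.216,.40])"
```

```text
t 1.10 pos [0.4947 0.2535 0.4344] F [0.82 0.83 0.46] z [-3.e-04  0.e+00 -1.e+00] y [ 0.25   0.968 -0.   ]
shift tool [-0.0688 -0.0209  0.0344]
```

Request:
carry_out:
  targets:
    - {"x": -0.045, "y": -0.015, "z": 0.02, "hand": 100, "ax": 0, "ay": 0, "az": 0}
    - {"x": -0.07, "y": -0.021, "z": 0.034, "hand": 100, "ax": 0, "ay": 0, "az": 0}
    - {"x": -0.07, "y": -0.021, "z": 0.034, "hand": 100, "ax": 0, "ay": 0, "az": 0}
    - {"x": -0.07, "y": -0.021, "z": 0.034, "hand": 100, "ax": 0, "ay": 0, "az": 0}

```text
t: 1.6
tool_pos: [0.5557, 0.2177, 0.4007]
orientation: [-0.396, -3.116, -0.0]
force: [0.2, -0.5, -0.3]
opening: 0.0929
gripper_force: 0.0
```

Run:
```python
from h import *
shift([.556,.216,.40]); im,d,p=snap('wrist','w1')
P=cloud(d,p)
m=(d>0)&(abs(P[...,2]-.11)<.006)&(abs(P[...,0]-.577)<.08)&(abs(P[...,1]-.24)<.08); q=P[m]
print(len(q),q.mean(0),cv2.minAreaRect(q[:,:2].astype(np.float32)))
hsv=cv2.cvtColor(im,cv2.COLOR_BGR2HSV)
m=(hsv[...,0]>3)&(hsv[...,0]<25)&(hsv[...,1]>120)&(hsv[...,2]>90)&(P[...,2]>.09)
n,l,s,c=cv2.connectedComponentsWithStats(m.astype(np.uint8))
for i in range(1,n): print('orange',s[i],c[i],P[l==i].mean(0)) if s[i][4]>20 else 0
```

```text
t 1.60 pos [0.5557 0.2177 0.4007] F [ 0.17 -0.47 -0.29] z [-7.e-04  2.e-04 -1.e+00] y [ 0.25   0.968 -0.   ]
shift tool [-0.0007 -0.0015  0.0007]
12143 [0.573011   0.23946859 0.10861216] ((0.5778704285621643, 0.24020321667194366), (0.09984126687049866, 0.09998857229948044), 5.924082279205322)
orange [301 174  19  10  88] [309.95454545 178.31818182] [0.53746109 0.21209606 0.10913987]
orange [292 198  10  18  82] [296.58536585 206.7804878 ] [0.55696962 0.19561865 0.11251095]
orange [101 301  17  55 293] [105.66211604 330.84300341] [0.51507028 0.17945785 0.31804277]
orange [528 301  17  55 291] [538.75945017 330.74570447] [0.53873985 0.27083484 0.31779931]
```

View pics/w1.png

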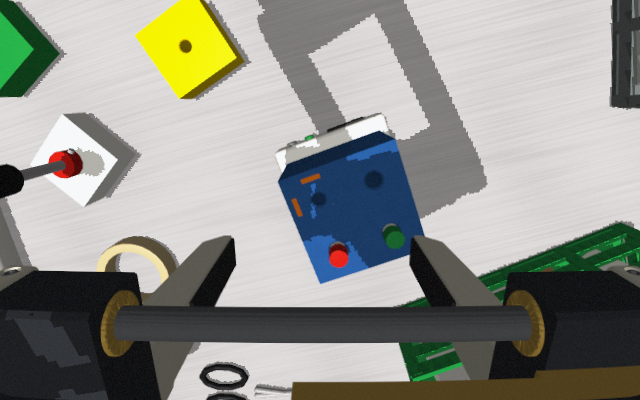

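Wrist view: the narrow well is at about (318,199) beside the orange bars, the red tube at (338,255) and the green at (395,235). Next I refine the well and compute a matching view of the stand.

```bash
cat >> h.py <<'E'
def ray(px,p,z):
    K=np.array([[p['fx'],0,p['cx']],[0,p['fy'],p['cy']],[0,0,1]],float)
    n=cv2.undistortPointsIter(np.array(px,float).reshape(-1,1,2),K,np.array([float(p['k1']),0,0,0]),None,None,(3,50,1e-9)).reshape(-1,2)
    R=cv2.Rodrigues(np.array(p['rotation']))[0]; o=np.array(p['position'])
    r=np.c_[n[:,0],-n[:,1],-np.ones(len(n))]@R.T
    return o+r*((z-o[2])/r[:,2])[:,None]
E
python3 - <<'E'
from h import *
im,d,p=load('w1')
g=im.max(2)[175:225,285:400].astype(int)
for name,(r0,r1,c0,c1) in dict(narrow=(188,212,306,331),wide=(166,194,360,388)).items():
    s=im.max(2)[r0:r1,c0:c1]; m=(s<75).astype(np.uint8)
    n,l,st,c=cv2.connectedComponentsWithStats(m)
    for i in range(1,n):
        if st[i][4]>20: print(name,st[i],c[i]+[c0,r0],ray(c[i]+[c0,r0],p,.11))
    print(name,np.percentile(s,[5,20,50,80]))
shift([.4731-.002,-.0294+.002,.45])
E
```

```text
narrow [  6   5  14  13 145] [318.51724138 198.83448276] [[0.55567129 0.21451563 0.11      ]]
narrow [ 57.   62.8  98.  101. ]
wide [  5   5  18  17 242] [373.39669421 179.19421488] [[0.55075987 0.26160445 0.11      ]]
wide [ 56.  60.  97. 101.]
t 1.65 pos [0.5555 0.218  0.4013] F [-0.61 -0.68  1.18] z [ 2.e-04  4.e-04 -1.e+00] y [0.249 0.968 0.   ]
shift tool [ 0.0206 -0.2587 -0.0488]
```

Request:
carry_out:
  targets:
    - {"x": 0.005, "y": -0.05, "z": -0.02, "hand": 100, "ax": 0, "ay": 0, "az": 0}
    - {"x": 0.01, "y": -0.105, "z": -0.045, "hand": 100, "ax": 0, "ay": 0, "az": 0}
    - {"x": 0.015, "y": -0.16, "z": -0.045, "hand": 100, "ax": 0, "ay": 0, "az": 0}
    - {"x": 0.02, "y": -0.215, "z": -0.045, "hand": 100, "ax": 0, "ay": 0, "az": 0}
    - {"x": 0.02, "y": -0.258, "z": -0.045, "hand": 100, "ax": 0, "ay": 0, "az": 0}
    - {"x": 0.02, "y": -0.258, "z": -0.045, "hand": 100, "ax": 0, "ay": 0, "az": 0}
    - {"x": 0.02, "y": -0.258, "z": -0.045, "hand": 100, "ax": 0, "ay": 0, "az": 0}

```text
t: 2.52
tool_pos: [0.4721, -0.0266, 0.4465]
orientation: [0.395, 3.115, 0.001]
force: [0.0, 0.5, -0.7]
opening: 0.0931
gripper_force: 0.0
```

Run:
```python
from h import *
im,d,p=snap('wrist','w2'); P=cloud(d,p)
near=(d>0)&(np.hypot(P[...,0]-.473,P[...,1]+.0294)<.06)
q=P[near&(P[...,2]>.146)&(P[...,2]<.17)]
z=np.median(q[:,2]); q=q[q[:,2]>.152]
print('head',len(q),z,q.mean(0),cv2.minEnclosingCircle(q[:,:2].astype(np.float32)))
ms=near&(abs(P[...,2]-.036)<.004); print('stand',cv2.minAreaRect(P[ms][:,:2].astype(np.float32)))
rows,cols=np.where(near&(P[...,2]>.152)&(P[...,2]<.17)); print('px',cols.mean(),rows.mean(),cols.min(),cols.max(),rows.min(),rows.max())
shift([q[:,0].mean(),q[:,1].mean(),.301])
cv2.imwrite('pics/w2c.png',cv2.resize(im[120:320,220:420],None,fx=3,fy=3))
```

```text
head 664 0.1543451775265889 [ 0.47283191 -0.03082115  0.1544187 ] ((0.47324511408805847, -0.03092077746987343), 0.012790032662451267)
stand ((0.47354090213775635, -0.03095405548810959), (0.07019845396280289, 0.0703599750995636), 33.17082977294922)
px 317.26656626506025 198.78614457831324 302 332 184 213
t 2.58 pos [ 0.4722 -0.0263  0.4463] F [0.23 1.78 0.64] z [ 1.1e-03  3.0e-04 -1.0e+00] y [0.249 0.969 0.001]
shift tool [-0.0016 -0.0043  0.1453]
```

View pics/w2c.png

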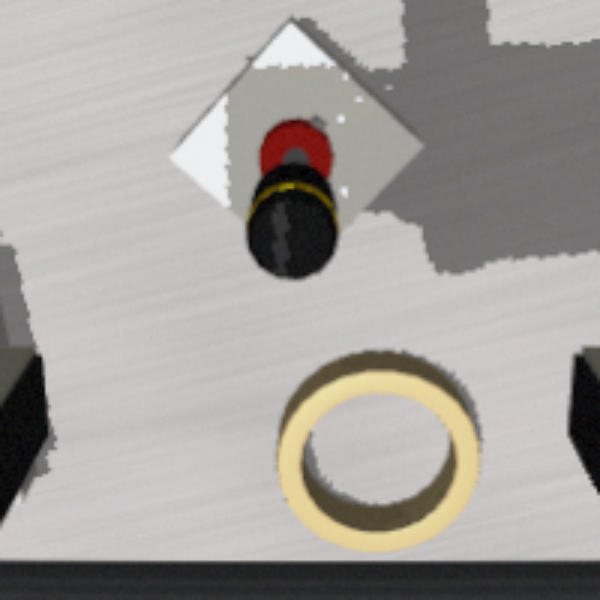

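Crop: the probe head is centred about crop (292,230) over the stand, with the tape well clear. Descending and gripping.

Request:
carry_out:
  targets:
    - {"x": -0.002, "y": -0.0045, "z": 0.04, "hand": 100, "ax": 0, "ay": 0, "az": 0}
    - {"x": -0.002, "y": -0.0045, "z": 0.09, "hand": 100, "ax": 0, "ay": 0, "az": 0}
    - {"x": -0.002, "y": -0.0045, "z": 0.13, "hand": 100, "ax": 0, "ay": 0, "az": 0}
    - {"x": -0.002, "y": -0.0045, "z": 0.145, "hand": 100, "ax": 0, "ay": 0, "az": 0}
    - {"x": -0.002, "y": -0.0045, "z": 0.145, "hand": 40, "ax": 0, "ay": 0, "az": 0}
    - {"x": -0.002, "y": -0.0045, "z": 0.145, "hand": 40, "ax": 0, "ay": 0, "az": 0}
  newtons: 40

```text
t: 3.32
tool_pos: [0.474, -0.0321, 0.3028]
orientation: [0.395, 3.114, -0.0]
force: [0.6, 0.2, 0.8]
opening: 0.0777
gripper_force: 0.0
```

Request:
carry_out:
  targets:
    - {"x": 0, "y": 0, "z": 0, "hand": 15, "ax": 0, "ay": 0, "az": 0}
    - {"x": 0, "y": 0, "z": 0, "hand": 15, "ax": 0, "ay": 0, "az": 0}
    - {"x": 0, "y": 0, "z": 0, "hand": 15, "ax": 0, "ay": 0, "az": 0}
    - {"x": 0, "y": 0, "z": 0, "hand": 15, "ax": 0, "ay": 0, "az": 0}
    - {"x": 0, "y": 0, "z": 0, "hand": 15, "ax": 0, "ay": 0, "az": 0}
  newtons: 40

```text
t: 3.95
tool_pos: [0.473, -0.0324, 0.3007]
orientation: [-0.396, -3.116, 0.0]
force: [1.1, 0.4, -1.3]
opening: 0.0277
gripper_force: 0.0
```

Run:
```python
from h import *
s,R=shift([.4732,-.0308,.301]); print(s['opening'],s['gripper_force'],s['wrist_torque'])
```

```text
t 3.95 pos [ 0.473  -0.0324  0.3007] F [ 1.1   0.39 -1.35] z [-2.e-04 -0.e+00 -1.e+00] y [ 0.25   0.968 -0.   ]
shift tool [ 0.0002  0.0016 -0.0003]
0.027740085102548624 0.020511216841789803 [0.03827109 0.04430593 0.02446595]
```

Request:
carry_out:
  targets:
    - {"x": 0, "y": 0.001, "z": 0, "hand": 5, "ax": 0, "ay": 0, "az": 0}
    - {"x": 0, "y": 0.001, "z": 0, "hand": 5, "ax": 0, "ay": 0, "az": 0}
    - {"x": 0, "y": 0.001, "z": 0, "hand": 5, "ax": 0, "ay": 0, "az": 0}
    - {"x": 0, "y": 0.001, "z": 0, "hand": 5, "ax": 0, "ay": 0, "az": 0}
  newtons: 40

```text
t: 4.45
tool_pos: [0.4732, -0.0314, 0.3007]
orientation: [-0.396, -3.116, 0.0]
force: [-0.3, -0.5, 0.2]
opening: 0.0254
gripper_force: 40.0
```

Run:
```python
from h import *
s,R=shift([.4732,-.0308,.301]); print(s['opening'],s['gripper_force'],s['wrist_torque'])
```

```text
t 4.45 pos [ 0.4732 -0.0314  0.3007] F [-0.34 -0.54  0.21] z [-1.e-04 -0.e+00 -1.e+00] y [ 0.25   0.968 -0.   ]
shift tool [ 0.0002  0.0005 -0.0003]
0.025393577081433198 39.999756161123514 [-0.28187092  0.05540058  0.01192163]
```

Request:
carry_out:
  targets:
    - {"x": 0, "y": 0, "z": -0.02, "hand": 5, "ax": 0, "ay": 0, "az": 0}
    - {"x": 0, "y": 0, "z": -0.06, "hand": 5, "ax": 0, "ay": 0, "az": 0}
    - {"x": 0, "y": 0, "z": -0.1, "hand": 5, "ax": 0, "ay": 0, "az": 0}
    - {"x": 0, "y": 0, "z": -0.145, "hand": 5, "ax": 0, "ay": 0, "az": 0}
    - {"x": 0, "y": 0.04, "z": -0.145, "hand": 5, "ax": 0, "ay": 0, "az": 0}
    - {"x": 0, "y": 0.09, "z": -0.145, "hand": 5, "ax": 0, "ay": 0, "az": 0}
    - {"x": 0, "y": 0.14, "z": -0.145, "hand": 5, "ax": 0, "ay": 0, "az": 0}
    - {"x": -0.01, "y": 0.19, "z": -0.145, "hand": 5, "ax": 0, "ay": 0, "az": 0}

```text
t: 5.45
tool_pos: [0.5304, 0.1519, 0.4456]
orientation: [-0.396, -3.116, -0.0]
force: [0.1, 0.0, -1.3]
opening: 0.0251
gripper_force: 40.0
```

Run:
```python
from h import *
s,R=shift([.556,.2138,.415]); print(s['opening'],s['gripper_force'],s['wrist_torque'])
```

```text
t 5.45 pos [0.5304 0.1519 0.4456] F [ 0.13  0.01 -1.25] z [-2.e-04  3.e-04 -1.e+00] y [0.25  0.968 0.   ]
shift tool [-0.0093  0.0663  0.0306]
0.02509059820133208 39.99777398770675 [-0.10363186 -0.02661243  0.00895656]
```

Request:
carry_out:
  targets:
    - {"x": -0.005, "y": 0.04, "z": 0, "hand": 5, "ax": 0, "ay": 0, "az": 0}
    - {"x": -0.0093, "y": 0.0663, "z": 0.01, "hand": 5, "ax": 0, "ay": 0, "az": 0}
    - {"x": -0.0093, "y": 0.0663, "z": 0.03, "hand": 5, "ax": 0, "ay": 0, "az": 0}
    - {"x": -0.0093, "y": 0.0663, "z": 0.03, "hand": 5, "ax": 0, "ay": 0, "az": 0}
    - {"x": -0.0093, "y": 0.0663, "z": 0.03, "hand": 5, "ax": 0, "ay": 0, "az": 0}

```text
t: 6.08
tool_pos: [0.5559, 0.2111, 0.4158]
orientation: [-0.397, -3.116, 0.0]
force: [-0.7, 0.1, -1.0]
opening: 0.0253
gripper_force: 40.0
```

Run:
```python
from h import *
im,d,p=snap('wrist','w3'); 
s,R=shift([.556,.2140,.405]); print(s['opening'],s['gripper_force'],s['wrist_torque'])
print(cv2.minMaxLoc(d[100:320,200:440].astype(float)))
cv2.imwrite('pics/w3c.png',cv2.resize(im[110:310,220:420],None,fx=3,fy=3,interpolation=cv2.INTER_CUBIC))
snap('scene','s3')
im=cv2.imread('pics/s3.png');cv2.imwrite('pics/s3c.png',cv2.resize(im[130:270,340:480],None,fx=4,fy=4,interpolation=cv2.INTER_CUBIC))
```

```text
t 6.12 pos [0.556  0.2112 0.4164] F [ 0.79 -0.15 -1.7 ] z [ 7.e-04  1.e-04 -1.e+00] y [0.251 0.968 0.   ]
shift tool [0.0008 0.0027 0.0114]
0.025557878638033032 39.99921353068203 [ 0.0063449  -0.01490221  0.00894161]
(0.0, 0.4557085931301117, (40, 0), (95, 205))
```

View pics/w3c.png

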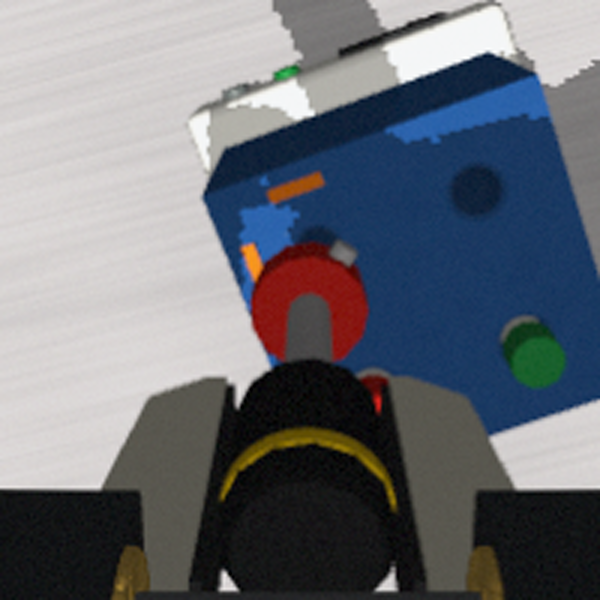

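View pics/s3c.png

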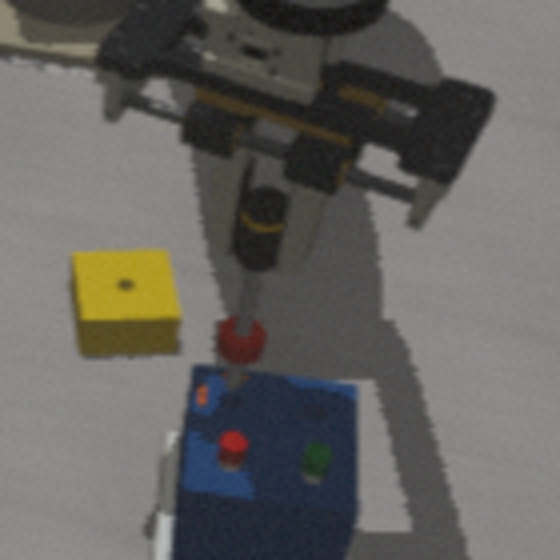

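Crops: the probe hangs upright just short of the well, whose dark mouth shows behind the collar at crop (318,240). The collar is at (308,305). I measure the collar and rod position in the same camera frame.

Run:
```python
from h import *
im,d,p=load('w3'); P=cloud(d,p); hsv=cv2.cvtColor(im,cv2.COLOR_BGR2HSV)
near=(np.hypot(P[...,0]-.556,P[...,1]-.213)<.03)&(d>0)
red=((hsv[...,0]<6)|(hsv[...,0]>172))&(hsv[...,1]>150)&near
q=P[red]; zt=np.percentile(q[:,2],90); print('z',np.percentile(q[:,2],[1,10,50,90,99]))
t=q[abs(q[:,2]-zt)<.003]; print(len(t),cv2.minEnclosingCircle(t[:,:2].astype(np.float32)))
A=np.c_[2*t[:,:2],np.ones(len(t))]
# head top
h=near&(P[...,2]>.262-.01+.0)&(P[...,2]<.275); 
print('head top',h.sum(),P[h].mean(0) if h.any() else '', cv2.minEnclosingCircle(P[h][:,:2].astype(np.float32)))
# rod: cylinder side, points between collar and head
r=near&(P[...,2]>zt+.004)&(P[...,2]<.215)&(hsv[...,1]<60); print('rod',r.sum(),P[r].mean(0))
```

```text
z [0.15516814 0.16388982 0.16703826 0.16800679 0.23255139]
775 ((0.5555228590965271, 0.21164439618587494), 0.013783619739115238)
head top 4808 [0.54958572 0.21291694 0.26572081] ((0.5471421480178833, 0.2141113579273224), 0.02753768488764763)
rod 253 [0.551892   0.21220379 0.19105452]
```

Request:
carry_out:
  targets:
    - {"x": 0.0004, "y": 0.0027, "z": 0, "hand": 5, "ax": 0, "ay": 0, "az": 0}
    - {"x": 0.0004, "y": 0.0027, "z": 0.006, "hand": 5, "ax": 0, "ay": 0, "az": 0}
    - {"x": 0.0004, "y": 0.0027, "z": 0.01, "hand": 5, "ax": 0, "ay": 0, "az": 0}
    - {"x": 0.0004, "y": 0.0027, "z": 0.013, "hand": 5, "ax": 0, "ay": 0, "az": 0}
    - {"x": 0.0004, "y": 0.0027, "z": 0.015, "hand": 5, "ax": 0, "ay": 0, "az": 0}
    - {"x": 0.0004, "y": 0.0027, "z": 0.015, "hand": 5, "ax": 0, "ay": 0, "az": 0}

```text
t: 6.92
tool_pos: [0.5563, 0.2146, 0.4005]
orientation: [-0.396, -3.116, 0.001]
force: [0.5, -0.4, -1.0]
opening: 0.0256
gripper_force: 40.0
```

Run:
```python
from h import *
s,R=shift([.556,.2140,.405]); print(s['wrist_torque'])
```

```text
t 6.92 pos [0.5563 0.2146 0.4005] F [ 0.5  -0.4  -1.01] z [-4.e-04 -3.e-04 -1.e+00] y [ 0.25   0.968 -0.   ]
shift tool [ 0.0002 -0.0006 -0.0045]
[-0.26139117  0.03064097 -0.01058638]
```

Tip is about 4 mm inside with no axial force. Continuing.

Request:
carry_out:
  targets:
    - {"x": 0, "y": 0, "z": 0.004, "hand": 5, "ax": 0, "ay": 0, "az": 0}
    - {"x": 0, "y": 0, "z": 0.008, "hand": 5, "ax": 0, "ay": 0, "az": 0}
    - {"x": 0, "y": 0, "z": 0.012, "hand": 5, "ax": 0, "ay": 0, "az": 0}
    - {"x": 0, "y": 0, "z": 0.016, "hand": 5, "ax": 0, "ay": 0, "az": 0}
    - {"x": 0, "y": 0, "z": 0.02, "hand": 5, "ax": 0, "ay": 0, "az": 0}
    - {"x": 0, "y": 0, "z": 0.02, "hand": 5, "ax": 0, "ay": 0, "az": 0}

```text
t: 7.68
tool_pos: [0.5562, 0.2146, 0.3801]
orientation: [-0.396, -3.116, 0.001]
force: [-0.2, -1.1, -2.3]
opening: 0.0256
gripper_force: 40.0
```

Run:
```python
from h import *
s,R=shift([.556,.2140,.405]); print(s['wrist_torque'])
```

```text
t 7.67 pos [0.5562 0.2146 0.3801] F [-0.19 -1.11 -2.29] z [-8.e-04 -2.e-04 -1.e+00] y [ 0.25   0.968 -0.   ]
shift tool [ 0.0001 -0.0007 -0.0249]
[-0.47277912 -0.0408183   0.03007331]
```

Request:
carry_out:
  targets:
    - {"x": 0, "y": -0.0007, "z": 0.002, "hand": 5, "ax": 0, "ay": 0, "az": 0}
    - {"x": 0, "y": -0.0007, "z": 0.004, "hand": 5, "ax": 0, "ay": 0, "az": 0}
    - {"x": 0, "y": -0.0007, "z": 0.006, "hand": 5, "ax": 0, "ay": 0, "az": 0}
    - {"x": 0, "y": -0.0007, "z": 0.008, "hand": 5, "ax": 0, "ay": 0, "az": 0}
    - {"x": 0, "y": -0.0007, "z": 0.01, "hand": 5, "ax": 0, "ay": 0, "az": 0}
    - {"x": 0, "y": -0.0007, "z": 0.012, "hand": 5, "ax": 0, "ay": 0, "az": 0}
    - {"x": 0, "y": -0.0007, "z": 0.014, "hand": 5, "ax": 0, "ay": 0, "az": 0}
    - {"x": 0, "y": -0.0007, "z": 0.014, "hand": 5, "ax": 0, "ay": 0, "az": 0}

```text
t: 8.68
tool_pos: [0.5562, 0.214, 0.3667]
orientation: [0.396, 3.116, 0.0]
force: [-0.2, 0.8, 1.3]
opening: 0.0252
gripper_force: 40.0
```

Run:
```python
from h import *
s,R=shift([.556,.2140,.405]); print(s['wrist_torque'])
```

```text
t 8.68 pos [0.5562 0.214  0.3667] F [-0.21  0.79  1.33] z [ 2.e-04  2.e-04 -1.e+00] y [0.25  0.968 0.   ]
shift tool [ 0.0002 -0.0001 -0.0383]
[ 0.06332507  0.16339195 -0.01343669]
```

Request:
carry_out:
  targets:
    - {"x": 0, "y": 0, "z": 0.001, "hand": 5, "ax": 0, "ay": 0, "az": 0}
    - {"x": 0, "y": 0, "z": 0.002, "hand": 5, "ax": 0, "ay": 0, "az": 0}
    - {"x": 0, "y": 0, "z": 0.003, "hand": 5, "ax": 0, "ay": 0, "az": 0}
    - {"x": 0, "y": 0, "z": 0.003, "hand": 5, "ax": 0, "ay": 0, "az": 0}
    - {"x": 0, "y": 0, "z": 0.003, "hand": 5, "ax": 0, "ay": 0, "az": 0}

```text
t: 9.3
tool_pos: [0.5562, 0.2141, 0.3636]
orientation: [0.396, 3.117, 0.0]
force: [-0.7, 1.3, 1.8]
opening: 0.0252
gripper_force: 40.0
```

Request:
carry_out:
  targets:
    - {"x": 0, "y": 0, "z": 0.0005, "hand": 5, "ax": 0, "ay": 0, "az": 0}
    - {"x": 0, "y": 0, "z": 0.001, "hand": 5, "ax": 0, "ay": 0, "az": 0}
    - {"x": 0, "y": 0, "z": 0.0013, "hand": 5, "ax": 0, "ay": 0, "az": 0}
    - {"x": 0, "y": 0, "z": 0.0013, "hand": 5, "ax": 0, "ay": 0, "az": 0}

```text
t: 9.8
tool_pos: [0.5562, 0.2141, 0.3625]
orientation: [0.396, 3.116, 0.0]
force: [0.4, 0.8, 2.5]
opening: 0.0254
gripper_force: 40.0
```

Request:
carry_out:
  targets:
    - {"x": 0, "y": 0, "z": 0.0005, "hand": 5, "ax": 0, "ay": 0, "az": 0}
    - {"x": 0, "y": 0, "z": 0.001, "hand": 5, "ax": 0, "ay": 0, "az": 0}
    - {"x": 0, "y": 0, "z": 0.0013, "hand": 5, "ax": 0, "ay": 0, "az": 0}
    - {"x": 0, "y": 0, "z": 0.0013, "hand": 5, "ax": 0, "ay": 0, "az": 0}

```text
t: 10.3
tool_pos: [0.5562, 0.214, 0.3611]
orientation: [0.396, 3.117, 0.0]
force: [0.1, 2.1, 1.9]
opening: 0.0253
gripper_force: 40.0
```

Request:
carry_out:
  targets:
    - {"x": 0, "y": 0.0003, "z": 0.0005, "hand": 5, "ax": 0, "ay": 0, "az": 0}
    - {"x": 0, "y": 0.0003, "z": 0.001, "hand": 5, "ax": 0, "ay": 0, "az": 0}
    - {"x": 0, "y": 0.0003, "z": 0.0013, "hand": 5, "ax": 0, "ay": 0, "az": 0}
    - {"x": 0, "y": 0.0003, "z": 0.0013, "hand": 5, "ax": 0, "ay": 0, "az": 0}

```text
t: 10.8
tool_pos: [0.5562, 0.2142, 0.3597]
orientation: [-0.396, -3.116, 0.0]
force: [-0.1, -1.1, 2.4]
opening: 0.0249
gripper_force: 40.0
```

Request:
carry_out:
  targets:
    - {"x": 0, "y": 0, "z": 0.0005, "hand": 5, "ax": 0, "ay": 0, "az": 0}
    - {"x": 0, "y": 0, "z": 0.001, "hand": 5, "ax": 0, "ay": 0, "az": 0}
    - {"x": 0, "y": 0, "z": 0.0013, "hand": 5, "ax": 0, "ay": 0, "az": 0}
    - {"x": 0, "y": 0, "z": 0.0013, "hand": 5, "ax": 0, "ay": 0, "az": 0}

```text
t: 11.3
tool_pos: [0.5562, 0.2142, 0.3584]
orientation: [-0.396, -3.116, 0.0]
force: [0.8, -0.6, 1.8]
opening: 0.0254
gripper_force: 40.0
```

Request:
carry_out:
  targets:
    - {"x": 0, "y": 0, "z": 0.0005, "hand": 5, "ax": 0, "ay": 0, "az": 0}
    - {"x": 0, "y": 0, "z": 0.001, "hand": 5, "ax": 0, "ay": 0, "az": 0}
    - {"x": 0, "y": 0, "z": 0.0015, "hand": 5, "ax": 0, "ay": 0, "az": 0}
    - {"x": 0, "y": 0, "z": 0.0015, "hand": 5, "ax": 0, "ay": 0, "az": 0}

```text
t: 11.8
tool_pos: [0.5562, 0.2142, 0.3569]
orientation: [-0.396, -3.116, 0.0]
force: [-0.3, -0.5, 1.6]
opening: 0.0253
gripper_force: 40.0
```

Request:
carry_out:
  targets:
    - {"x": 0, "y": 0, "z": 0.0005, "hand": 5, "ax": 0, "ay": 0, "az": 0}
    - {"x": 0, "y": 0, "z": 0.001, "hand": 5, "ax": 0, "ay": 0, "az": 0}
    - {"x": 0, "y": 0, "z": 0.0015, "hand": 5, "ax": 0, "ay": 0, "az": 0}
    - {"x": 0, "y": 0, "z": 0.0015, "hand": 5, "ax": 0, "ay": 0, "az": 0}

```text
t: 12.3
tool_pos: [0.5562, 0.2143, 0.3554]
orientation: [-0.396, -3.116, 0.0]
force: [-0.5, -1.4, 1.9]
opening: 0.0254
gripper_force: 40.0
```

Request:
carry_out:
  targets:
    - {"x": 0, "y": 0, "z": 0.0005, "hand": 5, "ax": 0, "ay": 0, "az": 0}
    - {"x": 0, "y": 0, "z": 0.001, "hand": 5, "ax": 0, "ay": 0, "az": 0}
    - {"x": 0, "y": 0, "z": 0.0015, "hand": 5, "ax": 0, "ay": 0, "az": 0}
    - {"x": 0, "y": 0, "z": 0.0015, "hand": 5, "ax": 0, "ay": 0, "az": 0}

```text
t: 12.8
tool_pos: [0.5562, 0.2143, 0.3539]
orientation: [-0.396, -3.116, 0.0]
force: [-0.4, -1.3, 1.7]
opening: 0.0257
gripper_force: 40.0
```

Request:
carry_out:
  targets:
    - {"x": 0, "y": -0.0001, "z": 0.0005, "hand": 5, "ax": 0, "ay": 0, "az": 0}
    - {"x": 0, "y": -0.0001, "z": 0.001, "hand": 5, "ax": 0, "ay": 0, "az": 0}
    - {"x": 0, "y": -0.0001, "z": 0.0015, "hand": 5, "ax": 0, "ay": 0, "az": 0}
    - {"x": 0, "y": -0.0001, "z": 0.0015, "hand": 5, "ax": 0, "ay": 0, "az": 0}

```text
t: 13.3
tool_pos: [0.5562, 0.2142, 0.3525]
orientation: [-0.396, -3.117, -0.0]
force: [-0.3, -0.3, 0.9]
opening: 0.0253
gripper_force: 40.0
```

Request:
carry_out:
  targets:
    - {"x": 0, "y": 0, "z": 0.0005, "hand": 5, "ax": 0, "ay": 0, "az": 0}
    - {"x": 0, "y": 0, "z": 0.001, "hand": 5, "ax": 0, "ay": 0, "az": 0}
    - {"x": 0, "y": 0, "z": 0.0015, "hand": 5, "ax": 0, "ay": 0, "az": 0}
    - {"x": 0, "y": 0, "z": 0.0015, "hand": 5, "ax": 0, "ay": 0, "az": 0}

```text
t: 13.8
tool_pos: [0.5562, 0.2142, 0.351]
orientation: [-0.396, -3.117, -0.0]
force: [0.0, -1.1, 1.9]
opening: 0.0255
gripper_force: 40.0
```

Request:
carry_out:
  targets:
    - {"x": 0, "y": 0, "z": 0.0005, "hand": 5, "ax": 0, "ay": 0, "az": 0}
    - {"x": 0, "y": 0, "z": 0.001, "hand": 5, "ax": 0, "ay": 0, "az": 0}
    - {"x": 0, "y": 0, "z": 0.0015, "hand": 5, "ax": 0, "ay": 0, "az": 0}
    - {"x": 0, "y": 0, "z": 0.0015, "hand": 5, "ax": 0, "ay": 0, "az": 0}

```text
t: 14.3
tool_pos: [0.5562, 0.2142, 0.3494]
orientation: [-0.396, -3.116, -0.0]
force: [0.3, -0.4, 2.0]
opening: 0.0255
gripper_force: 40.0
```

Request:
carry_out:
  targets:
    - {"x": 0, "y": 0, "z": 0.0005, "hand": 5, "ax": 0, "ay": 0, "az": 0}
    - {"x": 0, "y": 0, "z": 0.001, "hand": 5, "ax": 0, "ay": 0, "az": 0}
    - {"x": 0, "y": 0, "z": 0.0015, "hand": 5, "ax": 0, "ay": 0, "az": 0}
    - {"x": 0, "y": 0, "z": 0.0015, "hand": 5, "ax": 0, "ay": 0, "az": 0}

```text
t: 14.8
tool_pos: [0.5562, 0.2142, 0.348]
orientation: [0.396, 3.116, 0.0]
force: [-0.2, -0.9, 1.8]
opening: 0.0252
gripper_force: 40.0
```

Request:
carry_out:
  targets:
    - {"x": 0, "y": 0, "z": 0.0005, "hand": 5, "ax": 0, "ay": 0, "az": 0}
    - {"x": 0, "y": 0, "z": 0.001, "hand": 5, "ax": 0, "ay": 0, "az": 0}
    - {"x": 0, "y": 0, "z": 0.0015, "hand": 5, "ax": 0, "ay": 0, "az": 0}
    - {"x": 0, "y": 0, "z": 0.0015, "hand": 5, "ax": 0, "ay": 0, "az": 0}

```text
t: 15.3
tool_pos: [0.5562, 0.2142, 0.3465]
orientation: [-0.396, -3.117, -0.0]
force: [0.2, -0.1, 2.0]
opening: 0.0253
gripper_force: 40.0
```

Request:
carry_out:
  targets:
    - {"x": 0, "y": 0, "z": 0.0005, "hand": 5, "ax": 0, "ay": 0, "az": 0}
    - {"x": 0, "y": 0, "z": 0.001, "hand": 5, "ax": 0, "ay": 0, "az": 0}
    - {"x": 0, "y": 0, "z": 0.0015, "hand": 5, "ax": 0, "ay": 0, "az": 0}
    - {"x": 0, "y": 0, "z": 0.0015, "hand": 5, "ax": 0, "ay": 0, "az": 0}

```text
t: 15.8
tool_pos: [0.5562, 0.2142, 0.3449]
orientation: [-0.396, -3.116, -0.0]
force: [-0.1, 0.4, 1.9]
opening: 0.0256
gripper_force: 40.0
```

Request:
carry_out:
  targets:
    - {"x": 0, "y": 0, "z": 0.0005, "hand": 5, "ax": 0, "ay": 0, "az": 0}
    - {"x": 0, "y": 0, "z": 0.001, "hand": 5, "ax": 0, "ay": 0, "az": 0}
    - {"x": 0, "y": 0, "z": 0.0015, "hand": 5, "ax": 0, "ay": 0, "az": 0}
    - {"x": 0, "y": 0, "z": 0.0015, "hand": 5, "ax": 0, "ay": 0, "az": 0}

```text
t: 16.3
tool_pos: [0.5562, 0.2142, 0.3434]
orientation: [-0.396, -3.117, -0.0]
force: [-0.5, -0.8, 3.0]
opening: 0.0252
gripper_force: 40.0
```

Request:
carry_out:
  targets:
    - {"x": 0, "y": 0, "z": 0.0004, "hand": 5, "ax": 0, "ay": 0, "az": 0}
    - {"x": 0, "y": 0, "z": 0.0008, "hand": 5, "ax": 0, "ay": 0, "az": 0}
    - {"x": 0, "y": 0, "z": 0.0012, "hand": 5, "ax": 0, "ay": 0, "az": 0}
    - {"x": 0, "y": 0, "z": 0.0012, "hand": 5, "ax": 0, "ay": 0, "az": 0}

```text
t: 16.8
tool_pos: [0.5562, 0.2142, 0.3423]
orientation: [-0.396, -3.117, -0.0]
force: [0.2, 0.5, 2.2]
opening: 0.0252
gripper_force: 40.0
```

Request:
carry_out:
  targets:
    - {"x": 0, "y": 0, "z": 0.0005, "hand": 5, "ax": 0, "ay": 0, "az": 0}
    - {"x": 0, "y": 0, "z": 0.001, "hand": 5, "ax": 0, "ay": 0, "az": 0}
    - {"x": 0, "y": 0, "z": 0.0014, "hand": 5, "ax": 0, "ay": 0, "az": 0}
    - {"x": 0, "y": 0, "z": 0.0014, "hand": 5, "ax": 0, "ay": 0, "az": 0}

```text
t: 17.3
tool_pos: [0.5562, 0.2142, 0.3408]
orientation: [-0.396, -3.116, 0.0]
force: [0.1, 0.2, 2.2]
opening: 0.0253
gripper_force: 40.0
```

Request:
carry_out:
  targets:
    - {"x": 0, "y": 0, "z": 0.0005, "hand": 5, "ax": 0, "ay": 0, "az": 0}
    - {"x": 0, "y": 0, "z": 0.001, "hand": 5, "ax": 0, "ay": 0, "az": 0}
    - {"x": 0, "y": 0, "z": 0.0014, "hand": 5, "ax": 0, "ay": 0, "az": 0}
    - {"x": 0, "y": 0, "z": 0.0014, "hand": 5, "ax": 0, "ay": 0, "az": 0}

```text
t: 17.8
tool_pos: [0.5562, 0.2142, 0.3398]
orientation: [0.396, 3.116, 0.0]
force: [-0.4, -0.5, 4.8]
opening: 0.0253
gripper_force: 40.0
```

Force rose, which suggests the floor. Pressing 0.5 mm more.

Request:
carry_out:
  targets:
    - {"x": 0, "y": 0, "z": 0.0002, "hand": 5, "ax": 0, "ay": 0, "az": 0}
    - {"x": 0, "y": 0, "z": 0.0005, "hand": 5, "ax": 0, "ay": 0, "az": 0}
    - {"x": 0, "y": 0, "z": 0.0005, "hand": 5, "ax": 0, "ay": 0, "az": 0}

```text
t: 18.18
tool_pos: [0.5563, 0.2142, 0.3398]
orientation: [0.396, 3.116, 0.0]
force: [-1.5, -0.5, 7.4]
opening: 0.0254
gripper_force: 40.0
```

Floor found (z unchanged, about 5 N/mm). Pressing to roughly 9 N and holding.

Request:
carry_out:
  targets:
    - {"x": 0, "y": 0, "z": 0.0003, "hand": 5, "ax": 0, "ay": 0, "az": 0}
    - {"x": 0, "y": 0, "z": 0.0006, "hand": 5, "ax": 0, "ay": 0, "az": 0}
    - {"x": 0, "y": 0, "z": 0.0006, "hand": 5, "ax": 0, "ay": 0, "az": 0}
    - {"x": 0, "y": 0, "z": 0.0006, "hand": 5, "ax": 0, "ay": 0, "az": 0}
    - {"x": 0, "y": 0, "z": 0.0006, "hand": 5, "ax": 0, "ay": 0, "az": 0}
    - {"x": 0, "y": 0, "z": 0.0006, "hand": 5, "ax": 0, "ay": 0, "az": 0}
    - {"x": 0, "y": 0, "z": 0.0006, "hand": 5, "ax": 0, "ay": 0, "az": 0}
    - {"x": 0, "y": 0, "z": 0.0006, "hand": 5, "ax": 0, "ay": 0, "az": 0}

```text
t: 19.18
tool_pos: [0.5564, 0.2142, 0.3397]
orientation: [0.396, 3.115, 0.001]
force: [-3.2, -0.9, 10.5]
opening: 0.0255
gripper_force: 40.0
```

Request:
carry_out:
  targets:
    - {"x": 0, "y": 0, "z": 0, "hand": 5, "ax": 0, "ay": 0, "az": 0}
    - {"x": 0, "y": 0, "z": 0, "hand": 5, "ax": 0, "ay": 0, "az": 0}
    - {"x": 0, "y": 0, "z": 0, "hand": 5, "ax": 0, "ay": 0, "az": 0}
    - {"x": 0, "y": 0, "z": 0, "hand": 5, "ax": 0, "ay": 0, "az": 0}
    - {"x": 0, "y": 0, "z": 0, "hand": 5, "ax": 0, "ay": 0, "az": 0}
    - {"x": 0, "y": 0, "z": 0, "hand": 5, "ax": 0, "ay": 0, "az": 0}
    - {"x": 0, "y": 0, "z": 0, "hand": 5, "ax": 0, "ay": 0, "az": 0}
    - {"x": 0, "y": 0, "z": 0, "hand": 5, "ax": 0, "ay": 0, "az": 0}

```text
t: 20.18
tool_pos: [0.5564, 0.2142, 0.3397]
orientation: [0.396, 3.115, 0.001]
force: [-2.7, -0.4, 11.1]
opening: 0.025
gripper_force: 40.0
```

Run:
```python
from h import *
s,R=shift([.556,.2140,.405]); print(s['wrist_torque'])
snap('scene','s4')
im=cv2.imread('pics/s4.png');cv2.imwrite('pics/s4c.png',cv2.resize(im[130:270,340:480],None,fx=4,fy=4,interpolation=cv2.INTER_CUBIC))
```

```text
t 20.18 pos [0.5564 0.2142 0.3397] F [-2.71 -0.42 11.08] z [ 1.2e-03  2.0e-04 -1.0e+00] y [0.25  0.968 0.001]
shift tool [ 0.0002 -0.0003 -0.0653]
[-0.28791887  0.70312859 -0.0024061 ]
```

View pics/s4c.png

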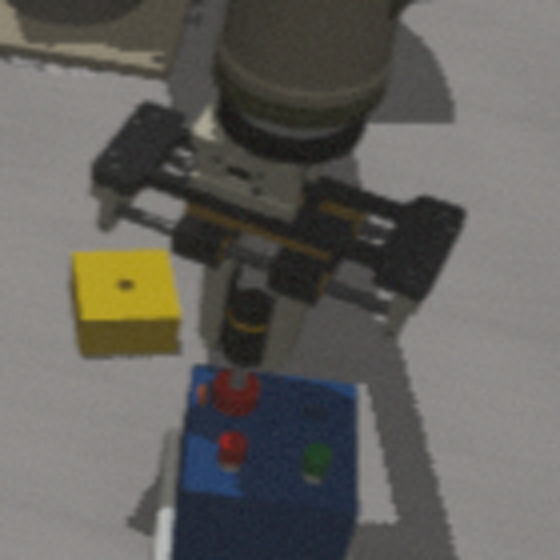

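Crop: the collar sits on the block face at (237,392) and the tubes are in place. I relax slightly, open, then retreat upward.

Request:
carry_out:
  targets:
    - {"x": 0, "y": 0, "z": -0.0004, "hand": 5, "ax": 0, "ay": 0, "az": 0}
    - {"x": 0, "y": 0, "z": -0.0009, "hand": 5, "ax": 0, "ay": 0, "az": 0}
    - {"x": 0, "y": 0, "z": -0.0009, "hand": 35, "ax": 0, "ay": 0, "az": 0}
    - {"x": 0, "y": 0, "z": -0.0009, "hand": 50, "ax": 0, "ay": 0, "az": 0}
    - {"x": 0, "y": 0, "z": -0.0009, "hand": 60, "ax": 0, "ay": 0, "az": 0}
    - {"x": 0, "y": 0, "z": -0.0009, "hand": 60, "ax": 0, "ay": 0, "az": 0}
    - {"x": 0, "y": 0, "z": -0.0009, "hand": 60, "ax": 0, "ay": 0, "az": 0}

```text
t: 21.1
tool_pos: [0.5562, 0.2142, 0.3393]
orientation: [-0.396, -3.116, 0.0]
force: [-0.2, -0.1, 0.3]
opening: 0.0556
gripper_force: 0.0
```

Request:
carry_out:
  targets:
    - {"x": 0, "y": 0, "z": -0.01, "hand": 60, "ax": 0, "ay": 0, "az": 0}
    - {"x": 0, "y": 0, "z": -0.03, "hand": 60, "ax": 0, "ay": 0, "az": 0}
    - {"x": 0, "y": 0, "z": -0.06, "hand": 60, "ax": 0, "ay": 0, "az": 0}
    - {"x": 0, "y": 0, "z": -0.09, "hand": 60, "ax": 0, "ay": 0, "az": 0}
    - {"x": 0, "y": 0, "z": -0.12, "hand": 60, "ax": 0, "ay": 0, "az": 0}
    - {"x": 0, "y": 0, "z": -0.12, "hand": 60, "ax": 0, "ay": 0, "az": 0}
    - {"x": 0, "y": 0, "z": -0.12, "hand": 60, "ax": 0, "ay": 0, "az": 0}
    - {"x": 0, "y": 0, "z": -0.12, "hand": 60, "ax": 0, "ay": 0, "az": 0}

```text
t: 22.1
tool_pos: [0.556, 0.2141, 0.458]
orientation: [-0.396, -3.114, 0.001]
force: [0.2, 0.1, 0.0]
opening: 0.0559
gripper_force: 0.0
```

Run:
```python
from h import *
s=read_state(); print(s['t'],s['force'],s['opening'],s['dq'].round(4))
im,d,p=snap('wrist','w5'); P=cloud(d,p)
near=(d>0)&(np.hypot(P[...,0]-.556,P[...,1]-.214)<.025)
q=P[near&(P[...,2]>.18)]; print(len(q),np.median(q[:,2]),cv2.minEnclosingCircle(q[abs(q[:,2]-np.median(q[:,2]))<.004][:,:2].astype(np.float32)))
hsv=cv2.cvtColor(im,cv2.COLOR_BGR2HSV)
r=near&((hsv[...,0]<6)|(hsv[...,0]>172))&(hsv[...,1]>150); print('collar z',np.percentile(P[r][:,2],[10,50,80]))
a=cv2.resize(im[130:310,220:420],None,fx=2.5,fy=2.5); cv2.imwrite('pics/w5c.png',a)
```

```text
22.1 [0.22518346 0.10926119 0.011071  ] 0.05589935268081744 [ 0.0004  0.0038  0.0017  0.0002 -0.0002 -0.0002]
3038 0.38175301366978065 ((0.5358705520629883, 0.2197120487689972), 0.013683605939149857)
collar z [0.11906171 0.12265038 0.12341556]
```

View pics/w5c.png

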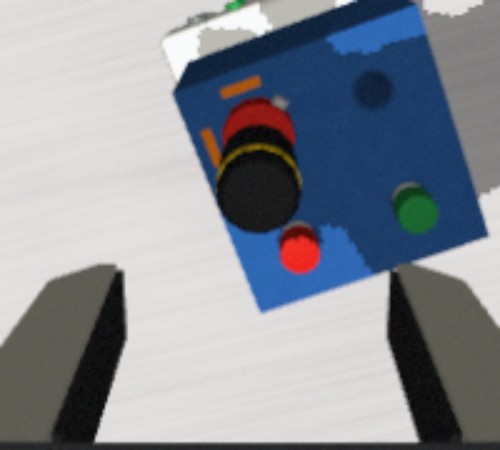

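Crop: the probe stands released and upright at (260,185) with its collar flush on the block (top at z ≈ 0.1235 m). Both tubes are untouched. Handing in.

```bash
python3 -c "
from plant import robot
print(robot.close_job())"
```

```text
the job is handed in; nothing more can be done
None
```

The probe stands released in the blue block's narrow well with its collar on the block. It was pressed on the bottom at an estimated 9 N for about two seconds, both tubes stayed in place, and the job was handed in at about 22 s; no verdict was returned.

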